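File the fuse box on edge in the drawer

TASK

Pull the half-open drawer of the low blue drawer unit out to its stop and stand the card box of fuses on its long narrow side in the narrow middle slot of the drawer, its length running front to back, resting on the drawer floor. Then let go and push the drawer fully shut, without disturbing the roll of black tape or the yellow multimeter.

Things in the scene. Friction and masses are not known exactly. Their poses are not given: they have to be found in the camera images.
- fuse_box: Small white and blue card box of fuses, 40 x 62 x 30 mm along its own x, y, z, about 40 g; rigid and closed. At the start it lies flat on the bench on a 40 x 62 side, 30 mm high. Origin at the centre of that underside. It must end standing on a 30 x 62 mm side, 40 mm high, own x (either way) upright.
- fuse_box_center (a point): The middle of the fuse box, 15 mm from its origin along its own z.
- drawer_unit: Low blue bench-top drawer unit, one drawer, fixed to the bench; housing 130 (x) x 240 (y) x 62 mm high, open at the front; the underside of its top is 57 mm above the bench. Origin in the middle of its footprint at bench height; own -x is the front, to which the drawer slides out; y runs along the front. Housing front face at own x = -65 mm.
- drawer (a joint): How far the drawer is out, in m: 0 shut, 0.074 at its stop; starts half open (0.02 to 0.045). About 1.5 N of friction; stays where it is left. Front panel 6 mm thick, its top 59 mm above the bench. At the stop 74 mm are free between the panel's inside and the housing: enough for the box (62 mm) but not for fingers at its ends too.
- slot (a point): Centre of the floor of the drawer's middle slot, 10 mm above the bench, moving with the drawer; axes as the unit's (x to the rear, z up). Slot 37 mm wide (y) between white dividers 3 mm thick and 14 mm high, 72 mm long (x) between front panel and a 14 mm high rear partition. Fingers have room beside it above the dividers; the board and screw dish fixed beside it are at most 15 mm high.
- handle (a point): Middle of the drawer's steel bar handle, moving with the drawer: a horizontal bar 11 mm thick, 90 mm long along the unit's y, 36 mm above the bench, 35 mm in front of the outside of the front panel and 77 mm in front of the slot's centre. It can be pinched from above, or pushed.
- tape_black: Roll of black tape, 58 x 56 x 19 mm, lying flat; origin at the centre of its underside. Leave it alone.
- multimeter: Yellow multimeter, 130 x 66 x 39 mm, lying on its back; origin at the centre of its underside. Leave it alone.

How it is judged:
On the way, in this order (a step that is already met when the one before it is completed fails the run):
1. the drawer is pulled out to its stop (value of joint drawer above 0.066 m), for 0.2 s.
2. the fuse box stands on its long narrow side in the middle slot of the open drawer, let go (x of fuse_box_center in the frame of slot between -0.009 and 0.009 m and y of fuse_box_center in the frame of slot between -0.007 and 0.007 m and z of fuse_box_center in the frame of slot between 0.015 and 0.025 m and angle between the x axis of fuse_box and the z axis of slot, either way round below 0.15 rad and angle between the y axis of fuse_box and the x axis of slot, either way round below 0.2 rad and value of joint drawer above 0.05 m and contact force between the fingers and fuse_box below 0.1 N), for 0.2 s.
At the end, for the whole second after the job is handed in: The fuse box rests on a 30 x 62 mm side on the floor of the middle slot: centre within 9 mm front to back and 7 mm sideways of the slot's, 15 to 25 mm above the floor, upright within 0.15 rad, length front to back within 0.2 rad; it is at rest and the drawer is within 4 mm of shut (x of fuse_box_center in the frame of slot between -0.009 and 0.009 m and y of fuse_box_center in the frame of slot between -0.007 and 0.007 m and z of fuse_box_center in the frame of slot between 0.015 and 0.025 m and angle between the x axis of fuse_box and the z axis of slot, either way round below 0.15 rad and angle between the y axis of fuse_box and the x axis of slot, either way round below 0.2 rad and value of joint drawer below 0.004 m and linear speed of fuse_box below 0.02 m/s); the robot touches nothing.
It fails at once if the tape black is moved by more than 25 mm (distance of tape_black from where it was at the start of the episode above 0.025 m).
It fails at once if the multimeter is moved by more than 25 mm (distance of multimeter from where it was at the start of the episode above 0.025 m).
It also fails if it takes over 72 s, if anything falls off the work surface, if the arm or the gripper's body presses on something with over 40 N, if the wrist force passes 120 N, or if a joint passes its speed limit or range.

ROBOT

A 6-joint arm with a two-finger parallel gripper is mounted at the origin on a cart in front of the work surface, level with it; the furniture and walls round the work are solid. World frame = base frame: x ahead of the robot, y to its left, z up, the work surface at z = 0. Lengths are in m, angles in rad, forces in N, time in s.
With the tool pointing down it reaches from about 0.25 to 0.775 m from the base axis. Payload 4 kg.
Tool frame: the origin (TCP) lies on the centre line of the jaws, within the pads' length; the fingertips stand 17 mm ahead of it and the grasp point (between the pads) lies 2 mm behind it; z points along the fingers, y is the line along which they close (so a half turn about z gives the same grasp; the last joint's range is limited). The gripper opens to 94 mm and grips with 3 to 60 N. Pads are 16 mm wide; open, the fingers measure 119 mm over their backs; the gripper's body (75 mm by 177 mm) begins 78 mm behind the grasp point.
Start: joints at [1.076, 0.087, 1.371, -0, 1.684, -0.103], TCP at [0.21, 0.508, 0.223] pointing down, gripper open.
Joint ranges: [-3.1, 3.1], [-0.76, 2.03], [0.27, 2.55], [-1.08, 4.22], [0.17, 2.65], [-2.57, 2.57]. Speed limits (rad/s): [2.79, 2.79, 3.14, 3.14, 3.14, 3.14].

INTERFACE

Orientations are given as [roll, pitch, yaw] about the fixed x, y, z axes, in that order (R = Rz(yaw) Ry(pitch) Rx(roll)).
In Python, from bench import robot gives the robot as it stands.
- The arm moves only by the tool servo_tool, never from a script. Its argument "plan" is a list of rows, each a list of 7 numbers: the shift along the tool's x, y, z normalised to -1 to 1, where 1 is 0.1 m, then the turn, a rotation vector about the tool's x, y, z normalised to -1 to 1, where 1 is pi/2 rad, then the finger opening in mm, from 0 to 94. In form: [[x, y, z, ax, ay, az, gripper], ...]. A call has 1 to 12 rows; each row is the pose to reach, as a shift and turn from the pose commanded when the call began, along the tool's axes at that moment; what a row does not reach only later rows make up. A row lasts 1/12 s, in which the tool goes at most 41.7 mm and 7.16 degrees, less where a joint would pass 70% of its speed; a pose out of reach is approached as far as the arm can. A call with a number of a shift or a turn outside -1 to 1 is refused whole. A call with a gripper value outside its range is refused whole. The fingers move at their own pace and stop on an object; the grip force is fixed at half the most. Time passes only in rows, so rows that repeat a pose let the fingers close. It gives the time, the measured TCP pose, the force, the opening and the grip force at its end, in the units of the state.
- robot.get_obs(): the state, without advancing time (a new reading comes with each control period).
- robot.snapshot(name): name is "scene" or "side" or "wrist"; returns the picture (384x512x3 uint8, red, green, blue); there is no depth.
- robot.camera_params(name): a dict with "camera_matrix" (3x3 intrinsics, pixels), "rvec" (rotation vector, rad) and "tvec" (3), from world to camera coordinates, as OpenCV has them; the wrist camera has in their place "tool_from_camera" (4x4, takes a point from camera to tool coordinates, whose origin is the TCP and whose axes are the flange's). Camera axes: x right, y down, z forward; pixel columns grow to the right and rows downward; lengths in m; the calibration is good to about 2 mm. A picture is of the moment at which its call begins: read the wrist's pose just before it. camera_params takes no time and is no camera call.
- robot.close_job(): hands the job in; it is judged then, once.
Trained networks look in the newest picture that a camera, given by its name, has taken for a name from the list of things; names that differ only in an ending like _2 or _b are one class to them, and where a whole thing is asked for, a point or a joint stands for the part that bears it (a point fixed in the world has none). Each returns a list of dicts, best first, with "conf" (0 to 1); they miss things now and then, are a little off and sometimes report something else, mostly with a low value. They report only what shows in the picture. A call takes as long as a camera call.
- robot.find_in(thing, camera): "extent" ([centre column, centre row, width, height] in pixels, round what is visible of it).
The state is a dict: "time": time; "joint_positions": joint angles; "qvel": joint speeds; "joint_torque": joint torques, N m; "tool_pos": TCP position; "ee_rot": TCP orientation; "wrist_force": force on the tool from outside, world axes, zero at the start; "wrist_torque": the same for the moment, N m; "width": finger opening in m; "finger_force": force on a finger pad.
Only numpy, scipy, OpenCV 4.12 (cv2) and the standard library are available. Lean on these libraries where they do the work, as an engineer would, in place of code of your own. Each camera call takes 0.05 s, during which the arm holds its last target. There are 200 camera calls.

## Working session

There is one attempt and no reset: what is moved stays moved. The work goes in short steps, Python scripts to look and compute and a tool call to move; the robot and the scene stay as the last step left them, time stands still between calls to the robot, and variables do not carry over. Pictures are saved under pics/ and viewed, at most 13 in all, crops included, and the job is handed in when it is done.

Besides the shell and the picture viewer there is one more tool, called by a JSON object that holds its "method" and its "body". servo_tool: Moves the arm, as the interface text tells. Scaled input: -1 to 1 covers 0.1 m each way for a shift and pi/2 rad each way for a turn. Its arguments: {"type":"object","properties":{"plan":{"type":"array","items":{"type":"array","items":{"type":"number"}}}},"required":["plan"]}

```bash
mkdir -p pics; ls; cat > h.py <<'E'
import numpy as np, cv2
from bench import robot
from scipy.spatial.transform import Rotation as R
def ray(cam,px,obs=None):
    p=robot.camera_params(cam); K=np.array(p["camera_matrix"])
    d=np.linalg.inv(K)@np.array([px[0],px[1],1.])
    if cam=="wrist":
        T=np.array(p["tool_from_camera"]); o=obs or robot.get_obs()
        W=R.from_euler("xyz",o["ee_rot"]).as_matrix()
        return W@T[:3,3]+np.array(o["tool_pos"]), W@T[:3,:3]@d
    M=cv2.Rodrigues(np.array(p["rvec"],float))[0]; t=np.array(p["tvec"],float).ravel()
    return -M.T@t, M.T@d
def at(cam,px,z):
    o,d=ray(cam,px); return o+d*(z-o[2])/d[2]
def proj(cam,P):
    P=np.atleast_2d(np.array(P,float)); p=robot.camera_params(cam); K=np.array(p["camera_matrix"])
    if cam=="wrist":
        T=np.array(p["tool_from_camera"]); o=robot.get_obs(); W=np.eye(4); W[:3,:3]=R.from_euler("xyz",o["ee_rot"]).as_matrix(); W[:3,3]=o["tool_pos"]
        M=np.linalg.inv(W@T); q=P@M[:3,:3].T+M[:3,3]
    else:
        M=cv2.Rodrigues(np.array(p["rvec"],float))[0]; q=P@M.T+np.array(p["tvec"],float).ravel()
    q=q@K.T; return q[:,:2]/q[:,2:]
def save(cam,name,scale=1.5):
    im=robot.snapshot(cam); cv2.imwrite(f"pics/{name}.png",cv2.resize(im[:,:,::-1],None,fx=scale,fy=scale)); return im
E
python3 - <<'E'
from h import *
print(robot.get_obs())
for c in ("scene","side"):
    save(c,c+"0")
    for t in ("fuse_box","drawer_unit","handle","slot","tape_black","multimeter"):
        r=robot.find_in(t,c); print(c,t,[(np.round(x["extent"]),round(x["conf"],2)) for x in r[:2]])
E
```

```text
pics
{'time': 0.0, 'joint_positions': array([ 1.07587877e+00,  8.79209142e-02,  1.37221536e+00, -3.04804503e-05,
        1.68354754e+00, -1.03139196e-01]), 'qvel': array([-3.90338145e-05, -5.24755939e-04,  5.13694556e-04,  1.53585045e-03,
        5.48674164e-04,  1.41482490e-03]), 'joint_torque': array([-1.32293040e-03, -3.40180528e+01, -3.02420104e+01,  7.14631914e-02,
        3.30667372e-02, -1.68807342e-04]), 'tool_pos': array([0.20980912, 0.50788283, 0.22134247]), 'ee_rot': array([-3.13950949e+00, -1.85164975e-04,  2.74981070e+00]), 'wrist_force': array([ 0.50287668, -0.81176247,  0.65395828]), 'wrist_torque': array([-0.02217678,  0.01582363,  0.03261644]), 'finger_force': 0.0, 'width': 0.09398746922094883}
scene fuse_box [(array([174., 167.,  19.,  26.]), 0.63)]
scene drawer_unit [(array([278., 175.,  96.,  68.]), 0.78), (array([269., 191.,  77.,  44.]), 0.72)]
scene handle [(array([267., 189.,  79.,  42.]), 0.84)]
scene slot [(array([270., 188.,  84.,  49.]), 0.95)]
scene tape_black [(array([314., 267.,  27.,  17.]), 0.69)]
scene multimeter [(array([200., 145.,  40.,  25.]), 0.78)]
side fuse_box [(array([275., 252.,  22.,  22.]), 0.53)]
side drawer_unit [(array([229., 206.,  72.,  54.]), 0.64)]
side handle [(array([250., 204.,  33.,  44.]), 0.58)]
side slot [(array([250., 199.,  35.,  42.]), 0.96)]
side tape_black []
side multimeter [(array([230., 258.,  49.,  21.]), 0.7)]
```

View pics/scene0.png

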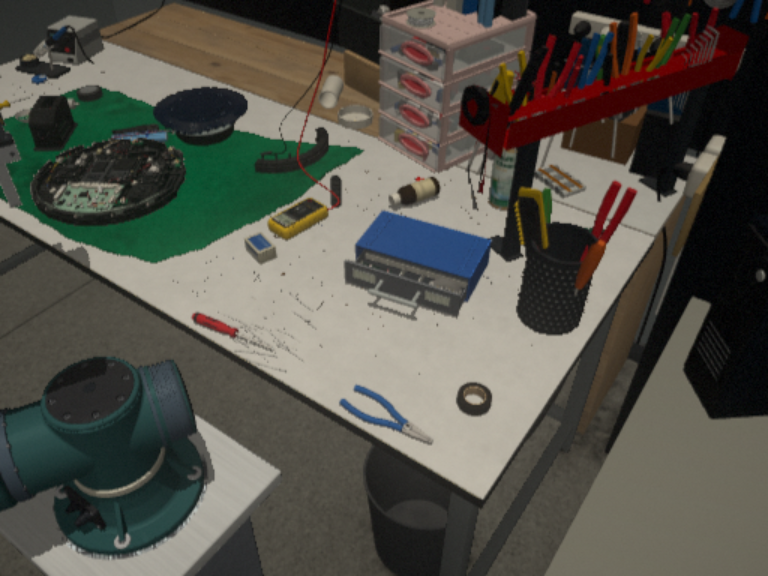

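```bash
python3 - <<'E'
from h import *
for t,c,p,z in [("fb","scene",(174,167),.015),("fb","side",(275,252),.015),("drawer","scene",(267,189),.03),("unit","side",(229,206),.03),("tape","scene",(314,267),.01),("mm","scene",(200,145),.02),("mm","side",(230,258),.02)]: print(t,c,at(c,p,z).round(3))
for c in("scene","side"): print(ray(c,(256,192)))
print(robot.camera_params("wrist"))
E
```

```text
fb scene [0.514 0.212 0.015]
fb side [0.522 0.22  0.015]
drawer scene [ 0.582 -0.088  0.03 ]
unit side [ 0.641 -0.051  0.03 ]
tape scene [ 0.426 -0.331  0.01 ]
mm scene [0.645 0.218 0.02 ]
mm side [0.644 0.246 0.02 ]
(array([-0.24295757, -0.60845097,  0.87974516]), array([ 0.62012383,  0.42033396, -0.6624492 ]))
(array([0.63222835, 1.36270375, 0.70391303]), array([-0.05027733, -0.91233319, -0.40673476]))
{'camera_matrix': array([[302.10235973,   0.        , 253.83056498],
       [  0.        , 302.10235973, 189.6060006 ],
       [  0.        ,   0.        ,   1.        ]]), 'tool_from_camera': array([[ 8.02785205e-04, -9.61700803e-01, -2.74100202e-01,
         8.03063168e-02],
       [ 9.99999023e-01,  4.58424745e-04,  1.32038201e-03,
        -5.98089598e-05],
       [-1.14415813e-03, -2.74100994e-01,  9.61700232e-01,
        -1.62163347e-01],
       [ 0.00000000e+00,  0.00000000e+00,  0.00000000e+00,
         1.00000000e+00]])}
```

The scene picture shows the blue unit at about (420,260), its handle at (395,300), the fuse box at (260,247), and the multimeter close by at (300,217), with the tape far off at (474,398). I'll move the wrist camera over the area.

{"method": "servo_tool", "body": {"plan": [[-0.33,-0.21,0,0,0,0,94],[-0.66,-0.43,0,0,0,0,94],[-1,-0.65,0,0,0,0,94],[-1,-0.65,0,0,0,0,94]]}}

```text
time: 1.03
tool_pos: [0.281, 0.4057, 0.2229]
ee_rot: [-3.141, 0.003, 2.743]
wrist_force: [-0.4, 0.9, -0.5]
width: 0.0939
finger_force: 0.0
```

{"method": "servo_tool", "body": {"plan": [[-0.33,-0.21,0,0,0,0,94],[-0.66,-0.43,0,0,0,0,94],[-1,-0.65,0,0,0,0,94],[-1,-0.65,0,0,0,0,94]]}}

```text
time: 1.37
tool_pos: [0.3485, 0.3074, 0.2227]
ee_rot: [-3.14, 0.003, 2.742]
wrist_force: [-0.4, -0.1, 0.2]
width: 0.0939
finger_force: 0.0
```

{"method": "servo_tool", "body": {"plan": [[-0.33,-0.21,0,0,0,0,94],[-0.66,-0.43,0,0,0,0,94],[-1,-0.65,0,0,0,0,94],[-1,-0.65,0,0,0,0,94]]}}

```text
time: 1.7
tool_pos: [0.4159, 0.2094, 0.2224]
ee_rot: [-3.14, 0.003, 2.742]
wrist_force: [0.0, -0.1, -0.2]
width: 0.0936
finger_force: 0.0
```

{"method": "servo_tool", "body": {"plan": [[-0.33,-0.21,0,0,0,0,94],[-0.66,-0.43,0,0,0,0,94],[-1,-0.65,0,0,0,0,94],[-1,-0.65,0,0,0,0,94],[-1,-0.65,0,0,0,0,94]]}}

```text
time: 2.12
tool_pos: [0.481, 0.115, 0.2221]
ee_rot: [3.141, -0.001, 2.747]
wrist_force: [-0.2, 0.8, 0.4]
width: 0.0938
finger_force: 0.0
```

```bash
python3 - <<'E'
from h import *
o=robot.get_obs(); print(o["time"],o["tool_pos"],o["ee_rot"])
save("wrist","w1")
for t in ("fuse_box","drawer_unit","handle","slot","tape_black","multimeter"):
    r=robot.find_in(t,"wrist"); print(t,[(np.round(x["extent"]),round(x["conf"],2)) for x in r[:2]])
E
```

```text
2.1167 [0.48103419 0.11498349 0.2220695 ] [ 3.14120572e+00 -1.30769880e-03  2.74667826e+00]
fuse_box [(array([345., 168.,  58.,  38.]), 0.72), (array([378., 244.,  65.,  88.]), 0.59)]
drawer_unit [(array([185., 313., 195., 141.]), 0.71)]
handle [(array([158., 290., 133., 105.]), 0.75)]
slot [(array([158., 274., 143.,  70.]), 0.88)]
tape_black [(array([160., 290., 141., 103.]), 0.45)]
multimeter [(array([378., 244.,  66.,  88.]), 0.7)]
```

View pics/w1.png

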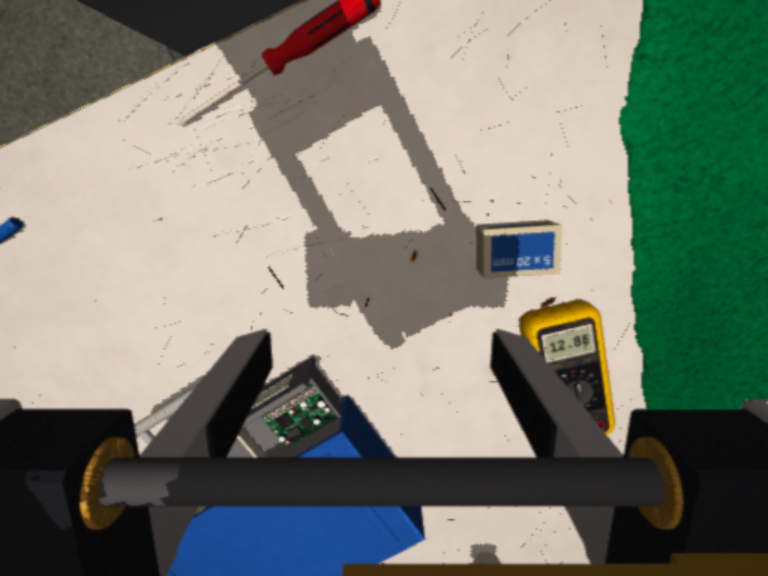

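The wrist view shows the box top spanning about (480–560, 222–276), the multimeter just below it from (525,300), and the drawer front around (140–320, 360–430). The housing's left-top edge runs from (345,398) to (422,535).

```bash
python3 - <<'E'
from h import *
a=at("wrist",(345/1.5,398/1.5),.062);b=at("wrist",(422/1.5,535/1.5),.062)
print("house",a,b,np.linalg.norm(a-b),np.arctan2(*(b-a)[[1,0]]))
print("panel corner",at("wrist",(318/1.5,358/1.5),.059))
for p in [(482,228),(560,222),(561,270),(484,276)]: print(at("wrist",np.array(p)/1.5,.03).round(4))
print("mm near",at("wrist",np.array((522,312))/1.5,.03),at("wrist",np.array((600,302))/1.5,.03))
o=robot.get_obs();print(o["joint_positions"])
E
```

```text
house [0.56736094 0.05040452 0.062     ] [0.71690401 0.05918436 0.062     ] 0.1498005875453383 0.0586437883892026
panel corner [0.52861666 0.04394762 0.059     ]
[0.487  0.2003 0.03  ]
[0.5057 0.2584 0.03  ]
[0.5435 0.2484 0.03  ]
[0.5246 0.1892 0.03  ]
mm near [0.56590461 0.20843799 0.03      ] [0.581964   0.27055201 0.03      ]
[ 1.23210557e-01 -3.87399247e-02  1.49895828e+00  2.71360410e-04
  1.68093688e+00 -1.05795142e+00]
```

{"method": "servo_tool", "body": {"plan": [[-0.25,-0.35,0,0,0,0,94],[-0.52,-0.73,0,0,0,0,94]]}}

```text
time: 2.63
tool_pos: [0.499, 0.0359, 0.2229]
ee_rot: [3.141, 0.001, 2.757]
wrist_force: [0.6, -0.2, -0.6]
width: 0.0936
finger_force: 0.0
```

{"method": "servo_tool", "body": {"plan": [[-0.26,-0.36,0,0,0,0.08,94],[-0.52,-0.73,0,0,0,0.16,94],[-0.52,-0.73,0,0,0,0.67,94],[-0.52,-0.73,0,0,0,0.67,94],[-0.52,-0.73,0,0,0,0.67,94],[-0.52,-0.73,0,0,0,0.67,94],[-0.52,-0.73,0,0,0,0.67,94],[-0.52,-0.73,0,0,0,0.67,94],[-0.52,-0.73,0,0,0,0.67,94],[-0.52,-0.73,0,0,0,0.67,94],[-0.52,-0.73,0,0,0,0.67,94]]}}

```text
time: 3.55
tool_pos: [0.5194, -0.0526, 0.2226]
ee_rot: [3.141, -0.0, 1.7]
wrist_force: [0.1, 0.2, 0.6]
width: 0.0939
finger_force: 0.0
```

```bash
python3 - <<'E'
from h import *
o=robot.get_obs(); print(o["time"],o["tool_pos"],o["ee_rot"],o["joint_positions"].round(3))
save("wrist","w2")
for t in ("handle","slot","drawer_unit"):
    r=robot.find_in(t,"wrist"); print(t,[(np.round(x["extent"]),round(x["conf"],2)) for x in r[:2]])
E
```

```text
3.55 [ 0.51935604 -0.05257593  0.22259341] [ 3.14131066e+00 -8.97898757e-05  1.69990804e+00] [-0.21   0.025  1.436  0.     1.681 -0.339]
handle [(array([295., 209.,  80., 199.]), 0.88)]
slot [(array([295., 209.,  83., 196.]), 0.92)]
drawer_unit [(array([357., 205., 217., 206.]), 0.77)]
```

View pics/w2.png

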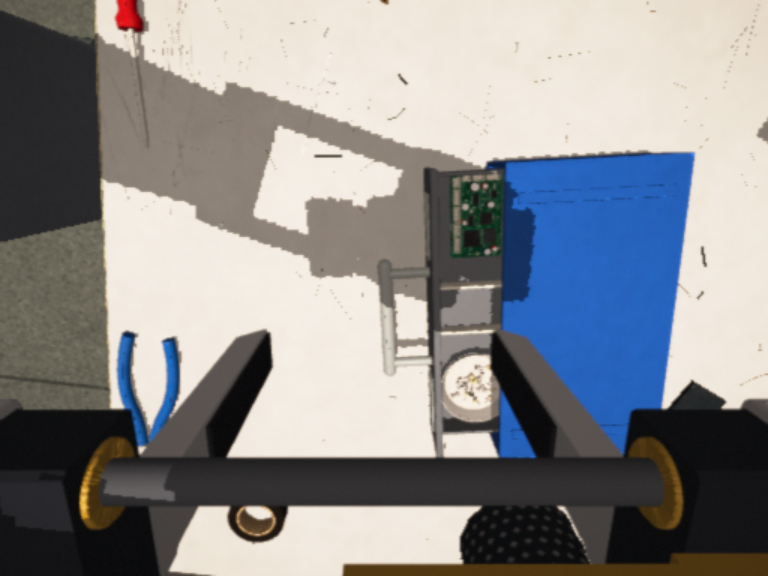

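The handle bar runs from (384,262) to (390,374), the panel is at column 427–440, and the housing's top edge runs from (490,162) to (693,153). The tape at (257,517) is well away.

```bash
cat >> h.py <<'E'
def goto(pos,yaw=None,Rt=None):
    """normalised shift and turn from the present pose (assumes commanded = measured)"""
    o=robot.get_obs(); W=R.from_euler("xyz",o["ee_rot"]); T=Rt if Rt is not None else R.from_euler("xyz",[np.pi,0,yaw])
    s=W.inv().apply(np.array(pos)-o["tool_pos"])/.1; t=(W.inv()*T).as_rotvec()/(np.pi/2)
    print("row",s.round(3),t.round(3))
E
python3 - <<'E'
from h import *
w=lambda p,z:at("wrist",np.array(p)/1.5,z)
a,b=w((384,264),.040),w((390,372),.040); print("handle",a,b,np.linalg.norm(a-b),(a+b)/2, np.arctan2(a[1]-b[1],a[0]-b[0])-np.pi/2)
c,d=w((427,168),.059),w((440,430),.059); print("panel",c,d,np.arctan2(*(c-d)[[1,0]])-np.pi/2)
e,f=w((490,162),.062),w((693,153),.062); print("house",e,f,np.linalg.norm(e-f),np.arctan2(*(f-e)[[1,0]]))
g,h=w((504,172),.062),w((501,455),.062); print("house front",g,h,np.arctan2(*(g-h)[[1,0]])-np.pi/2)
q=w((693,153),.062)-w((663,410),.062);print("rear",np.arctan2(q[1],q[0])-np.pi/2)
m=(a+b)/2; yaw=np.arctan2(a[1]-b[1],a[0]-b[0]);print(yaw)
goto([m[0],m[1],.037],np.pi/2+.07)
E
```

```text
handle [ 0.52196762 -0.05390401  0.04      ] [ 0.53900184 -0.14521234  0.04      ] 0.09288367014164145 [ 0.53048473 -0.09955818  0.04      ] 0.18443692368682507
panel [0.54202095 0.02238257 0.059     ] [ 0.58511648 -0.18247902  0.059     ] 0.20734093217638594
house [0.58405493 0.03191566 0.062     ] [0.72065978 0.05554688 0.062     ] 0.1386337629967004 0.17129438275293832
house front [0.59494998 0.02658972 0.062     ] [ 0.63844403 -0.19749951  0.062     ] 0.19170892974795217
rear 0.19500852159340565
1.7552332504817216
row [-0.476  0.051  1.855] [ 0.    -0.     0.037]
```

{"method": "servo_tool", "body": {"plan": [[-0.24,0.02,0.2,0,0,-0.04,30],[-0.48,0.05,0.5,0,0,-0.04,30],[-0.48,0.05,0.8,0,0,-0.04,30],[-0.48,0.05,1,0,0,-0.04,30],[-0.48,0.05,1,0,0,-0.04,30],[-0.48,0.05,1,0,0,-0.04,30]]}}

```text
time: 4.25
tool_pos: [0.5296, -0.1, 0.1214]
ee_rot: [-3.139, -0.001, 1.76]
wrist_force: [-0.1, 0.4, 0.5]
width: 0.0577
finger_force: 0.0
```

```bash
python3 - <<'E'
from h import *
o=robot.get_obs(); print(o["tool_pos"],o["ee_rot"],o["width"])
save("wrist","w3"); goto([.5305,-.0996,.034],np.pi/2+.19)
E
```

```text
[ 0.52963426 -0.1000204   0.12144508] [-3.13903047e+00 -1.47586769e-03  1.76037135e+00] 0.05769196876162037
row [ 0.007 -0.003  0.894] [ 0.001  0.    -0.   ]
```

View pics/w3.png

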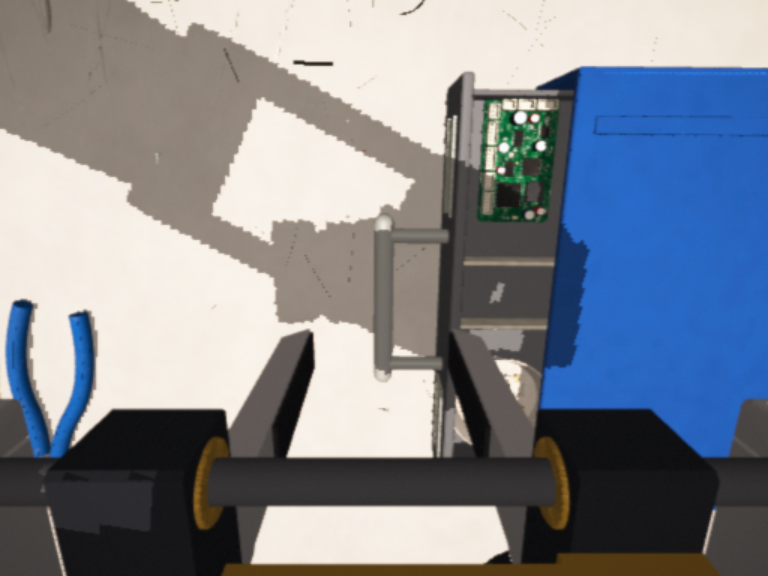

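Handle bar is at column 383, rows 222–375, parallel to the image column; the slot dividers are at rows 262 and 323. I'll check the position and then descend.

```bash
python3 - <<'E'
from h import *
w=lambda p,z:at("wrist",np.array(p)/1.5,z)
a,b=w((384,222),.040),w((382,374),.040); m=(a+b)/2; print("handle",a,b,m,np.linalg.norm(a-b), np.arctan2(a[1]-b[1],a[0]-b[0])-np.pi/2)
for P in [(463,262),(553,262),(464,323),(545,323)]: print("div",w(P,.024))
print(w((452,250),.059), w((572,90),.062),w((540,420),.062))
goto([m[0],m[1],.034],np.pi/2+.19)
E
```

```text
handle [ 0.52389147 -0.05520281  0.04      ] [ 0.54008588 -0.14450776  0.04      ] [ 0.53198867 -0.09985528  0.04      ] 0.09076140927701648 0.17938898427211591
div [ 0.57489261 -0.07179162  0.024     ]
div [ 0.62722084 -0.06171396  0.024     ]
div [ 0.58465789 -0.10907984  0.024     ]
div [ 0.63360304 -0.09966402  0.024     ]
[ 0.55992393 -0.06004337  0.059     ] [0.59597744 0.02334941 0.062     ] [ 0.63027526 -0.14466753  0.062     ]
row [0.002 0.011 0.894] [ 0.001  0.    -0.   ]
```

{"method": "servo_tool", "body": {"plan": [[0,0,0,0,0,0,30],[0,0,0,0,0,0,30],[0,0,0.2,0,0,0,30],[0,0,0.35,0,0,0,30],[0,0,0.35,0,0,0,30]]}}

```text
time: 4.72
tool_pos: [0.5292, -0.0996, 0.0858]
ee_rot: [-3.139, -0.002, 1.761]
wrist_force: [-0.6, 0.2, -0.5]
width: 0.0299
finger_force: 0.0
```

{"method": "servo_tool", "body": {"plan": [[0,0.02,0.2,0,0,0,30],[0,0.02,0.4,0,0,0,30],[0,0.02,0.52,0,0,0,30],[0,0.02,0.52,0,0,0,30],[0,0.02,0.52,0,0,0,0],[0,0.02,0.52,0,0,0,0],[0,0.02,0.52,0,0,0,0],[0,0.02,0.52,0,0,0,0],[0,0.02,0.52,0,0,0,0]]}}

```text
time: 5.47
tool_pos: [0.5331, -0.1002, 0.0371]
ee_rot: [3.14, 0.001, 1.76]
wrist_force: [-1.1, -0.0, 4.9]
width: 0.0105
finger_force: 30.0
```

{"method": "servo_tool", "body": {"plan": [[0,-0.05,0,0,0,0,0],[0,-0.1,0,0,0,0,0],[0,-0.15,0,0,0,0,0],[0,-0.2,0,0,0,0,0],[0,-0.25,0,0,0,0,0],[0,-0.25,0,0,0,0,0]]}}

```text
time: 5.97
tool_pos: [0.5078, -0.1049, 0.037]
ee_rot: [3.14, 0.001, 1.76]
wrist_force: [-1.5, 0.1, 7.4]
width: 0.0103
finger_force: 30.0
```

{"method": "servo_tool", "body": {"plan": [[0,-0.02,0,0,0,0,0],[0,-0.04,0,0,0,0,0],[0,-0.04,0,0,0,0,0]]}}

```text
time: 6.22
tool_pos: [0.5045, -0.1055, 0.037]
ee_rot: [3.139, 0.001, 1.76]
wrist_force: [0.4, 0.9, 6.5]
width: 0.0098
finger_force: 30.0
```

{"method": "servo_tool", "body": {"plan": [[0,-0.02,0,0,0,0,0],[0,-0.04,0,0,0,0,0],[0,-0.04,0,0,0,0,0]]}}

```text
time: 6.47
tool_pos: [0.502, -0.1059, 0.0371]
ee_rot: [3.135, 0.001, 1.76]
wrist_force: [3.6, 1.8, 4.6]
width: 0.0099
finger_force: 30.0
```

{"method": "servo_tool", "body": {"plan": [[0,-0.02,0,0,0,0,0],[0,-0.03,0,0,0,0,0],[0,-0.03,0,0,0,0,0]]}}

```text
time: 6.72
tool_pos: [0.5019, -0.106, 0.0371]
ee_rot: [3.128, 0.001, 1.76]
wrist_force: [12.9, 2.7, -1.2]
width: 0.0098
finger_force: 30.0
```

{"method": "servo_tool", "body": {"plan": [[0,0.03,0,0,0,0,0],[0,0.03,0,0,0,0,30],[0,0.03,0,0,0,0,30],[0,0.03,0,0,0,0,30],[0,0.03,0,0,0,0,30]]}}

```text
time: 7.13
tool_pos: [0.4986, -0.1059, 0.0344]
ee_rot: [-3.139, -0.001, 1.76]
wrist_force: [-0.3, 0.0, 0.3]
width: 0.0295
finger_force: 0.0
```

```bash
python3 - <<'E'
from h import *
o=robot.get_obs(); print(o["tool_pos"],o["width"],o["wrist_force"]); print(o["joint_positions"].tolist(),o["ee_rot"].tolist(),o["tool_pos"].tolist())
E
```

```text
[ 0.49855317 -0.10587499  0.03437979] 0.029535901079052098 [-0.33323524  0.00850045  0.25767593]
[-0.3203555168927701, 0.11770338164184418, 1.7233477489334772, -0.00028607827822637645, 1.303454910707258, -0.5095290919320622] [-3.1389148560099924, -0.0011803812392732205, 1.7600442961404406] [0.4985531651435588, -0.10587499252706034, 0.03437978845944644]
```

{"method": "servo_tool", "body": {"plan": [[0,0,-0.3,0,0,0,34],[0,0,-0.6,0,0,0,34],[0,0,-1,0,0,0,94],[0,0,-1,0,0,0,94]]}}

```text
time: 7.47
tool_pos: [0.5036, -0.1074, 0.1434]
ee_rot: [3.13, 0.007, 1.76]
wrist_force: [0.5, 0.1, 1.8]
width: 0.0443
finger_force: 0.0
```

{"method": "servo_tool", "body": {"plan": [[0.3,0.05,-0.2,0,0,0,94],[0.6,0.1,-0.4,0,0,0,94],[1,0.16,-0.5,0,0,0,94],[1,0.16,-0.5,0,0,0,94]]}}

```text
time: 7.8
tool_pos: [0.4975, 0.0005, 0.1883]
ee_rot: [3.136, -0.002, 1.766]
wrist_force: [-0.1, 0.2, -0.1]
width: 0.0707
finger_force: 0.0
```

{"method": "servo_tool", "body": {"plan": [[0.3,0.05,0,0,0,0,94],[0.6,0.1,0,0,0,0,94],[1,0.16,0,0,0,0,94],[1,0.16,0,0,0,0,94]]}}

```text
time: 8.13
tool_pos: [0.4924, 0.1017, 0.1845]
ee_rot: [-3.14, -0.004, 1.767]
wrist_force: [0.3, -1.2, 0.4]
width: 0.0932
finger_force: 0.0
```

{"method": "servo_tool", "body": {"plan": [[0.3,0.05,0,0,0,-0.07,94],[0.6,0.1,0,0,0,-0.14,94],[1,0.16,0,0,0,-0.68,94],[1,0.16,0,0,0,-0.68,94],[1,0.16,0,0,0,-0.68,94],[1,0.16,0,0,0,-0.68,94],[1,0.16,0,0,0,-0.68,94],[1,0.16,0,0,0,-0.68,94],[1,0.16,0,0,0,-0.68,94],[1,0.16,0,0,0,-0.68,94],[1,0.16,0,0,0,-0.68,94]]}}

```text
time: 9.05
tool_pos: [0.4904, 0.1969, 0.1847]
ee_rot: [-3.141, -0.001, 2.825]
wrist_force: [0.2, 0.3, 0.0]
width: 0.0939
finger_force: 0.0
```

```bash
python3 - <<'E'
from h import *
o=robot.get_obs(); print(o["time"],o["tool_pos"],o["width"],o["wrist_force"]); print(o["joint_positions"].tolist(),o["ee_rot"].tolist(),o["tool_pos"].tolist())
im=save("wrist","w4")
for t in ("fuse_box","multimeter"):
    r=robot.find_in(t,"wrist"); print(t,[(np.round(x["extent"]),round(x["conf"],2)) for x in r[:2]])
E
```

```text
9.05 [0.49042472 0.19692806 0.18469001] 0.09386219448156252 [0.18058783 0.28290958 0.01588668]
[0.27469981306537355, 0.050867442534015615, 1.4840257241006878, -0.00026115646350185665, 1.608098707638685, -0.979857125081656] [-3.1405963611778267, -0.0010165292154116212, 2.825343201643511] [0.49042472233802453, 0.1969280562468776, 0.18469001076103206]
fuse_box [(array([283., 195.,  55.,  39.]), 0.85)]
multimeter [(array([317., 271.,  64.,  74.]), 0.88)]
```

View pics/w4.png

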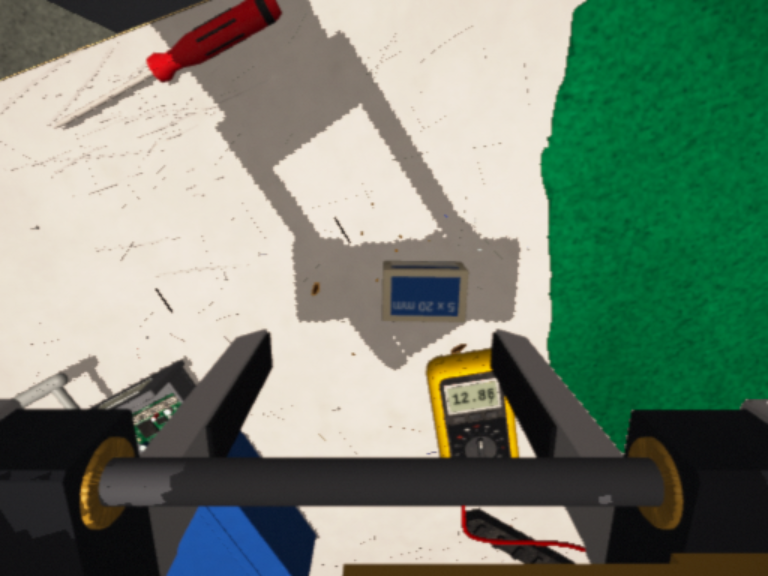

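The box top face spans about (383,268)–(466,321), nearly aligned with the image; the multimeter starts at row 348. The screwdriver is at top left (60–280, 0–125).

```bash
cat > k.py <<'E'
import numpy as np
from scipy.optimize import least_squares
from scipy.spatial.transform import Rotation as R
D=[([1.07588,.08792,1.37222,0,1.68355,-.10314],[.20981,.50788,.22134]),
([.12321,-.03874,1.49896,0,1.68094,-1.05795],[.48103,.11498,.22207]),
([-.32036,.11770,1.72335,0,1.30345,-.50953],[.49855,-.10587,.03438]),
([.27470,.05087,1.48403,0,1.60810,-.97986],[.49042,.19693,.18469])]
def fk(q,p,s=1):
    h,a1,d,L1,a2,L2,L3,c=p
    A=R.from_euler("z",q[0]); B=A*R.from_euler("y",q[1]); C=A*R.from_euler("y",q[1]+q[2])
    E=C*R.from_euler("z",s*q[3])*R.from_euler("y",q[4])*R.from_euler("z",q[5]+np.pi/2)
    return A.apply([a1,d,h])+B.apply([0,0,L1])+C.apply([a2,0,L2])+E.apply([0,0,L3]),E
P=least_squares(lambda p:np.r_[np.concatenate([fk(q,p)[0]-x for q,x in D]),1e-4*(p-[.35,0,.055,.437,0,.45,.25,0])],[.35,0,.055,.437,0,.45,.25,0]).x
def ik(pos,Rt,q0,s=1):
    f=lambda q:(lambda x,E:np.r_[(x-pos)*5,(E.inv()*Rt).as_rotvec()])(*fk(q,P,s))
    r=least_squares(f,q0); return r.x,np.abs(r.fun).max()
E
python3 - <<'E'
from h import *; from k import *
print(P.round(4),[np.abs(fk(q,P)[0]-x).max().round(4) for q,x in D])
w=lambda p,z:at("wrist",np.array(p)/1.5,z)
c=[w(p,.03) for p in [(383,268),(467,270),(466,321),(382,318)]]
for x in c: print(x.round(4))
m=sum(c)/4; ya=np.arctan2(*(c[1]+c[2]-c[0]-c[3])[[1,0]]); print("box",m,ya, "mm",w((430,360),.03),"screw",w((60,127),0),w((165,70),.01),w((275,15),.01))
yaw=ya+np.pi/2; n=np.array([np.sin(ya),-np.cos(ya),0])
T1=R.from_euler("xyz",[np.pi,0,yaw])*R.from_euler("y",-50,degrees=True)
a=T1.apply([0,0,1]); g=m+[0,0,-.007]-.005*n; tcp=g+.002*a; print("n",n,"a",a,"pick tcp",tcp)
q0=robot.get_obs()["joint_positions"]
for s in (1,-1): print(ik(tcp,T1,q0,s))
# place
for pos in ([.40,.14,.025],[.42,.1,.025],[.38,.18,.025]):
    az=np.arctan2(pos[1],pos[0])-.11
    T2=R.from_euler("xyz",[np.pi,0,az+np.pi])*R.from_euler("y",40,degrees=True)
    print(pos,az,ik(np.array(pos)+.002*T2.apply([0,0,1]),T2,[az,.1,1.6,0,2.2,-1.57]))
E
```

```text
[-0.124   0.0011  0.0562  0.4358  0.1001  0.4992  0.0445  0.    ] [np.float64(0.0003), np.float64(0.0011), np.float64(0.0003), np.float64(0.0003)]
[0.4891 0.1998 0.03  ]
[0.5093 0.257  0.03  ]
[0.5469 0.2462 0.03  ]
[0.5253 0.1873 0.03  ]
box [0.5176475  0.22259131 0.03      ] 1.224940881880301 mm [0.5690915  0.21172229 0.03      ] screw [0.32367002 0.00744787 0.        ] [0.31562449 0.09983306 0.01      ] [0.30773475 0.18350077 0.01      ]
n [ 0.9407858  -0.33900159  0.        ] a [ 0.72068373 -0.25969029 -0.64278761] pick tcp [0.51438494 0.22376694 0.02171442]
(array([ 0.34911969,  0.2084584 ,  1.68208726, -0.85656402,  0.70655992,
       -0.35866435]), np.float64(8.592197509038613e-10))
(array([ 0.34911969,  0.2084584 ,  1.68208726,  0.85656402,  0.70655992,
       -0.35866435]), np.float64(8.606875767647182e-10))
[0.4, 0.14, 0.025] 0.22667481938672723 (array([ 0.20518362,  0.01187833,  1.88356096, -0.01483567,  1.94413396,
       -1.59267188]), np.float64(1.3877787807814457e-15))
[0.42, 0.1, 0.025] 0.12374318086890145 (array([ 0.10454031,  0.0300436 ,  1.86501967, -0.01325822,  1.94454042,
       -1.5903482 ]), np.float64(1.3877787807814457e-15))
[0.38, 0.18, 0.025] 0.3323742229767449 (array([ 0.30990399,  0.00424271,  1.89125738, -0.015511  ,  1.9440591 ,
       -1.59366729]), np.float64(5.48172618408671e-16))
```

{"method": "servo_tool", "body": {"plan": [[-0.0,0,0,0,-0.08,0,94],[0,0,0,0,-0.16,0,94],[0,0,0,0,-0.24,0,94],[0,0,0,0,-0.32,0,94],[0,0,0,0,-0.4,0,94],[0,0,0,0,-0.48,0,94],[0,0,0,0,-0.556,0,94],[0,0,0,0,-0.556,0,94],[0,0,0,0,-0.556,0,94]]}}

```text
time: 9.95
tool_pos: [0.4889, 0.1978, 0.1832]
ee_rot: [-3.136, 0.868, 2.834]
wrist_force: [-0.3, -0.4, -0.1]
width: 0.0935
finger_force: 0.0
```

```bash
python3 - <<'E'
from h import *
o=robot.get_obs(); q,x,e=o["joint_positions"].round(5).tolist(),o["tool_pos"].round(5).tolist(),o["ee_rot"]
print(q,x,e)
s=open("k.py").read().replace("([.27470,","(%s,%s),\n([.27470,"%(q,x)); open("k.py","w").write(s)
from k import *
RW=R.from_euler("xyz",e)
for sg in (1,-1):
    f=lambda p:np.r_[np.concatenate([fk(q,p,sg)[0]-x for q,x in D]),1e-4*(p-[.1,0,.055,.437,0,.45,.25,0])]
    r=least_squares(f,[.1,0,.055,.437,0,.45,.25,0]); p=r.x; print(sg,p.round(4),[np.abs(fk(q,p,sg)[0]-x).max().round(4) for q,x in D],(fk(q,p,sg)[1].inv()*RW).magnitude())
ya=1.235; yaw=ya+np.pi/2; n=np.array([np.sin(ya),-np.cos(ya),0]); m=np.array([.5172,.2229,.03])
T1=R.from_euler("xyz",[np.pi,0,yaw])*R.from_euler("y",-50,degrees=True)
a=T1.apply([0,0,1]); g=m+[0,0,-.007]-.005*n; tcp=g+.002*a; print(tcp)
goto(tcp-.07*a,Rt=T1)
E
```

```text
[0.68887, -0.24058, 1.99438, -0.85424, 1.02232, -0.24432] [0.48891, 0.19781, 0.18317] [-3.1364526   0.86847948  2.83447094]
1 [0.1543 0.0012 0.0561 0.4475 0.1017 0.4988 0.3329 0.    ] [np.float64(0.0005), np.float64(0.0011), np.float64(0.0003), np.float64(0.0002), np.float64(0.0003)] 9.947892883978845e-06
-1 [ 0.1174  0.2411  0.0399 -0.1858 -0.0556  0.2912 -0.2069  0.    ] [np.float64(0.0414), np.float64(0.0415), np.float64(0.0813), np.float64(0.1108), np.float64(0.0201)] 1.7084836951297762
[0.51392578 0.22404275 0.02171442]
row [1.132 0.343 0.463] [ 0.011 -0.003  0.012]
```

```bash
sed -i 's/\[.35,0,.055,.437,0,.45,.25,0\]/[.15,0,.056,.447,.1,.5,.33,0]/g' k.py; python3 - <<'E'
from h import *; from k import *
print(P.round(3))
ya=1.235; yaw=ya+np.pi/2; n=np.array([np.sin(ya),-np.cos(ya),0]); m=np.array([.5172,.2229,.03])
q0=robot.get_obs()["joint_positions"]
for th in (-50,-45,-40):
    T1=R.from_euler("xyz",[np.pi,0,yaw])*R.from_euler("y",th,degrees=True)
    a=T1.apply([0,0,1]); tcp=m+[0,0,-.007]-.005*n+.002*a
    for b in (.08,0.04,0): print(th,b,(lambda r:(r[0].round(3),r[1]))(ik(tcp-b*a,T1,q0)))
for pos in ([.40,.14,.025],[.42,.18,.025],[.45,.12,.025]):
  for th in (40,45,50):
    az=np.arctan2(pos[1],pos[0])-.11
    T2=R.from_euler("xyz",[np.pi,0,az+np.pi])*R.from_euler("y",th,degrees=True)
    for up in (0,.06): print(pos,th,up,(lambda r:(r[0].round(3),r[1]))(ik(np.array(pos)+[0,0,up]+.002*T2.apply([0,0,1]),T2,[az,.1,1.6,0,2.2,-1.57])))
E
```

```text
[0.154 0.001 0.056 0.447 0.102 0.499 0.333 0.   ]
-50 0.08 (array([ 0.847, -0.029,  2.065, -1.011,  0.992,  0.151]), np.float64(6.804279362171428e-13))
-50 0.04 (array([ 0.776,  0.038,  2.063, -1.062,  0.905,  0.181]), np.float64(1.5138029718642088e-11))
-50 0 (array([ 0.709,  0.112,  2.052, -1.124,  0.825,  0.22 ]), np.float64(4.120629532033959e-10))
-45 0.08 (array([ 0.79 , -0.059,  2.028, -0.875,  0.983, -0.007]), np.float64(1.5584755708175638e-14))
-45 0.04 (array([ 0.727,  0.01 ,  2.03 , -0.915,  0.894,  0.017]), np.float64(1.9373391779708982e-13))
-45 0 (array([ 0.668,  0.086,  2.023, -0.966,  0.811,  0.05 ]), np.float64(2.9694302572380593e-12))
-40 0.08 (array([ 0.731, -0.075,  1.987, -0.739,  0.99 , -0.16 ]), np.float64(9.020562075079397e-15))
-40 0.04 (array([ 0.677, -0.006,  1.992, -0.769,  0.901, -0.142]), np.float64(2.282896094385478e-14))
-40 0 (array([ 0.626,  0.07 ,  1.99 , -0.808,  0.817, -0.117]), np.float64(2.058596348941677e-13))
[0.4, 0.14, 0.025] 40 0 (array([ 0.211,  0.471,  1.468, -0.01 ,  1.901, -1.586]), np.float64(1.0624834345662748e-12))
[0.4, 0.14, 0.025] 
[... 1315 characters left out ...]
25] 40 0 (array([ 0.143,  0.552,  1.347, -0.005,  1.941, -1.578]), np.float64(5.291239668636649e-11))
[0.45, 0.12, 0.025] 40 0.06 (array([ 0.143,  0.49 ,  1.306, -0.005,  2.043, -1.579]), np.float64(7.982503547054876e-12))
[0.45, 0.12, 0.025] 45 0 (array([ 0.143,  0.615,  1.293, -0.006,  2.019, -1.578]), np.float64(4.831476885236441e-10))
[0.45, 0.12, 0.025] 45 0.06 (array([ 0.143,  0.552,  1.257, -0.006,  2.118, -1.579]), np.float64(9.078460205813599e-11))
[0.45, 0.12, 0.025] 50 0 (array([ 0.144,  0.677,  1.241, -0.006,  2.096, -1.578]), np.float64(2.543036614621741e-09))
[0.45, 0.12, 0.025] 50 0.06 (array([ 0.144,  0.612,  1.211, -0.007,  2.192, -1.579]), np.float64(5.280020864972812e-10))
```

```bash
cat > t.py <<'E'
from h import *
ya=1.235; yaw=ya+np.pi/2; n=np.array([np.sin(ya),-np.cos(ya),0]); m=np.array([.5172,.2229,.03])
T1=R.from_euler("xyz",[np.pi,0,yaw])*R.from_euler("y",-40,degrees=True)
a=T1.apply([0,0,1]); tcp=m+[0,0,-.007]-.005*n+.002*a
az=np.arctan2(.14,.40)-.11
T2=R.from_euler("xyz",[np.pi,0,az+np.pi])*R.from_euler("y",50,degrees=True); place=np.array([.40,.14,.026])+.002*T2.apply([0,0,1])
E
python3 - <<'E'
from t import *
print(tcp); goto(tcp-.07*a,Rt=T1); goto(tcp-.1*a+[0,0,.03],Rt=T1)
E
```

```text
[0.51369303 0.22412398 0.02146791]
row [1.014 0.341 0.473] [0.01  0.108 0.013]
row [ 0.734  0.344 -0.017] [0.01  0.108 0.013]
```

{"method": "servo_tool", "body": {"plan": [[0.3,0.1,0.1,0,0.04,0,94],[0.6,0.2,0.2,0.01,0.108,0.013,94],[1,0.34,0.4,0.01,0.108,0.013,94],[1,0.34,0.47,0.01,0.108,0.013,94],[1,0.34,0.47,0.01,0.108,0.013,94],[1,0.34,0.47,0.01,0.108,0.013,94]]}}

```text
time: 10.45
tool_pos: [0.4759, 0.2384, 0.0799]
ee_rot: [3.137, 0.704, 2.798]
wrist_force: [0.4, 0.1, 0.0]
width: 0.0939
finger_force: 0.0
```

```bash
python3 - <<'E'
from t import *
goto(tcp,Rt=T1)
save("wrist","w5"); o=robot.get_obs(); print(o["joint_positions"].round(3),o["tool_pos"])
b=[m+[0,0,z-.03]+sx*.02*n+sy*.031*np.array([np.cos(ya),np.sin(ya),0]) for z in (0,.03) for sx,sy in((-1,-1),(-1,1),(1,1),(1,-1))]
print((proj("wrist",b)*1.5).round(0).tolist())
E
```

```text
row [ 0.07  -0.01   0.707] [-0.     0.004 -0.004]
[ 0.712 -0.06   1.981 -0.748  0.969 -0.158] [0.47604335 0.238687   0.08084095]
[[319.0, 245.0], [435.0, 244.0], [429.0, 286.0], [327.0, 286.0], [315.0, 292.0], [439.0, 291.0], [432.0, 329.0], [324.0, 330.0]]
```

View pics/w5.png

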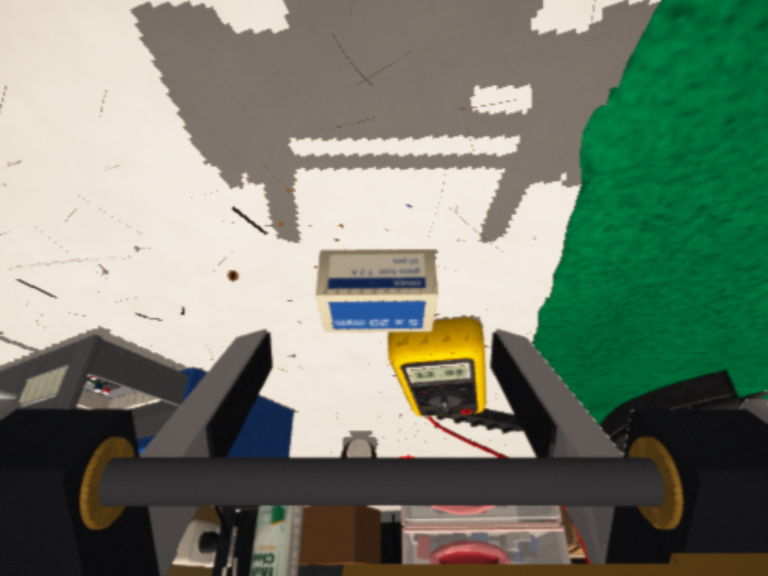

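The box appears at (317–438, 250–330), within about 3 mm of the predicted outline, and the fingers straddle its ends. Next: approach and close.

{"method": "servo_tool", "body": {"plan": [[0.03,-0.01,0.2,0,0,0,94],[0.06,-0.01,0.4,0,0,0,94],[0.06,-0.01,0.6,0,0,0,94],[0.06,-0.01,0.72,0,0,0,94],[0.06,-0.01,0.72,0,0,0,94],[0.06,-0.01,0.72,0,0,0,50],[0.06,-0.01,0.72,0,0,0,50],[0.06,-0.01,0.72,0,0,0,50],[0.06,-0.01,0.72,0,0,0,50],[0.06,-0.01,0.72,0,0,0,50],[0.06,-0.01,0.72,0,0,0,50],[0.06,-0.01,0.72,0,0,0,50]]}}

```text
time: 11.5
tool_pos: [0.5139, 0.2244, 0.0207]
ee_rot: [3.136, 0.705, 2.8]
wrist_force: [-1.5, 0.5, 2.4]
width: 0.0619
finger_force: 30.0
```

```bash
python3 - <<'E'
from t import *
o=robot.get_obs(); print(o["tool_pos"],o["width"],o["finger_force"],tcp)
mid=o["tool_pos"]+[0,0,.1]; goto(mid,Rt=T1); goto(place+[0,0,.06],Rt=T2)
E
```

```text
[0.51386943 0.22441671 0.02065378] 0.06190004383539111 29.99879390001297 [0.51369303 0.22412398 0.02146791]
row [-0.648  0.004 -0.762] [ 0.001  0.004 -0.003]
row [ 0.197 -1.18  -1.015] [ 0.036  0.976 -0.397]
```

{"method": "servo_tool", "body": {"plan": [[-0.2,0,-0.24,0,0,0,50],[-0.4,0,-0.47,0,0,0,50],[-0.65,0,-0.76,0,0,0,50],[-0.65,0,-0.76,0,0,0,50]]}}

```text
time: 11.83
tool_pos: [0.5179, 0.2263, 0.1296]
ee_rot: [3.122, 0.714, 2.791]
wrist_force: [1.2, 1.1, 0.8]
width: 0.0622
finger_force: 30.0
```

```bash
python3 - <<'E'
from t import *
o=robot.get_obs(); print(o["tool_pos"],o["width"],o["finger_force"])
goto([.45,.18,.15],Rt=R.from_euler("xyz",[np.pi,0,(yaw+az+np.pi)/2])*R.from_euler("y",5,degrees=True))
E
```

```text
[0.51787664 0.22625227 0.12962905] 0.0622484496284883 29.99370574951172
row [ 0.229 -0.658 -0.481] [-0.048  0.508 -0.179]
```

{"method": "servo_tool", "body": {"plan": [[0.04,-0.1,-0.08,0,0.07,-0.03,50],[0.08,-0.2,-0.16,0,0.14,-0.06,50],[0.12,-0.3,-0.24,-0.02,0.21,-0.09,50],[0.16,-0.4,-0.32,-0.02,0.28,-0.12,50],[0.2,-0.5,-0.4,-0.03,0.35,-0.15,50],[0.23,-0.6,-0.48,-0.04,0.42,-0.17,50],[0.23,-0.66,-0.48,-0.05,0.5,-0.18,50],[0.23,-0.66,-0.48,-0.05,0.5,-0.18,50],[0.23,-0.66,-0.48,-0.05,0.5,-0.18,50]]}}

```text
time: 12.58
tool_pos: [0.447, 0.1765, 0.1403]
ee_rot: [-3.133, -0.088, 3.085]
wrist_force: [-0.7, 0.2, -0.4]
width: 0.0621
finger_force: 30.0
```

```bash
python3 - <<'E'
from t import *
o=robot.get_obs(); print(o["tool_pos"],o["width"],o["finger_force"])
goto(place+[0,0,.06],Rt=T2)
E
```

```text
[0.44703629 0.17646038 0.14031156] 0.06212506633098501 29.994705319404602
row [ 0.413 -0.39   0.598] [ 0.081  0.495 -0.166]
```

{"method": "servo_tool", "body": {"plan": [[0.06,-0.06,0.08,0.01,0.07,-0.02,50],[0.12,-0.12,0.16,0.02,0.14,-0.05,50],[0.18,-0.18,0.25,0.03,0.21,-0.07,50],[0.24,-0.24,0.34,0.05,0.28,-0.1,50],[0.3,-0.3,0.43,0.06,0.35,-0.12,50],[0.36,-0.36,0.52,0.07,0.42,-0.14,50],[0.41,-0.39,0.6,0.08,0.49,-0.165,50],[0.41,-0.39,0.6,0.08,0.495,-0.165,50],[0.41,-0.39,0.6,0.08,0.495,-0.165,50],[0.41,-0.39,0.6,0.08,0.495,-0.165,50]]}}

```text
time: 13.42
tool_pos: [0.3978, 0.1411, 0.0862]
ee_rot: [-3.141, -0.868, -2.914]
wrist_force: [-1.2, -0.2, -0.1]
width: 0.0616
finger_force: 30.0
```

```bash
python3 - <<'E'
from t import *
o=robot.get_obs(); print(o["tool_pos"],o["width"],o["finger_force"],o["joint_positions"].round(3))
goto(place,Rt=T2); save("side","s5"); im=robot.snapshot("scene"); cv2.imwrite("pics/sc5.png",cv2.resize(im[120:240,120:280,::-1],None,fx=4,fy=4,interpolation=2))
print(proj("scene",[o["tool_pos"]]))
E
```

```text
[0.39783234 0.14108701 0.08618565] 0.06161683993488844 29.994783103466034 [ 0.215  0.521  1.341 -0.013  2.147 -1.586]
row [-0.471 -0.015  0.395] [-0.001  0.003  0.   ]
[[161.54795612 177.4233964 ]]
```

View pics/sc5.png

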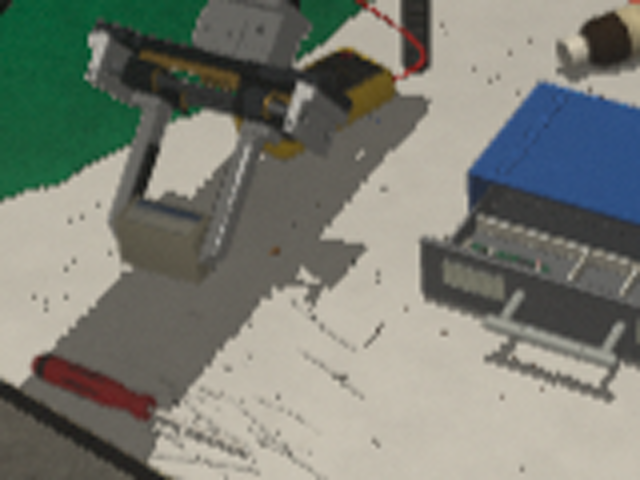

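The box is held upright, with its blue-striped side up, over clear bench. Next: lower it.

{"method": "servo_tool", "body": {"plan": [[-0.12,0,0.1,0,0,0,50],[-0.24,-0.01,0.2,0,0,0,50],[-0.36,-0.01,0.3,0,0,0,50],[-0.45,-0.01,0.38,0,0,0,50],[-0.45,-0.01,0.38,0,0,0,50],[-0.45,-0.01,0.38,0,0,0,50]]}}

```text
time: 14.02
tool_pos: [0.3982, 0.1396, 0.0276]
ee_rot: [3.141, -0.87, -2.913]
wrist_force: [-1.0, -0.2, -0.4]
width: 0.0619
finger_force: 30.0
```

{"method": "servo_tool", "body": {"plan": [[-0.01,0,0.008,0,0,0,50],[-0.015,0,0.012,0,0,0,50],[-0.015,0,0.012,0,0,0,50]]}}

```text
time: 14.27
tool_pos: [0.3987, 0.1396, 0.0257]
ee_rot: [3.141, -0.87, -2.913]
wrist_force: [1.4, 1.0, 2.7]
width: 0.0616
finger_force: 30.0
```

{"method": "servo_tool", "body": {"plan": [[-0.01,0,0.008,0,0,0,50],[-0.015,0,0.012,0,0,0,50],[-0.015,0,0.012,0,0,0,50]]}}

```text
time: 14.52
tool_pos: [0.3988, 0.1397, 0.0257]
ee_rot: [3.141, -0.872, -2.913]
wrist_force: [1.0, 1.2, 9.7]
width: 0.0619
finger_force: 30.0
```

{"method": "servo_tool", "body": {"plan": [[0.014,0,-0.011,0,0,0,50],[0.014,0,-0.011,0,0,0,94],[0.014,0,-0.011,0,0,0,94],[0.014,0,-0.011,0,0,0,94],[0.014,0,-0.011,0,0,0,94],[0.014,0,-0.2,0,0,0,94],[0.014,0,-0.5,0,0,0,94],[0.014,0,-0.8,0,0,0,94],[0.014,0,-1,0,0,0,94],[0.014,0,-1,0,0,0,94]]}}

```text
time: 15.35
tool_pos: [0.475, 0.1571, 0.0902]
ee_rot: [3.141, -0.865, -2.913]
wrist_force: [0.6, -0.7, 0.0]
width: 0.0936
finger_force: 0.0
```

```bash
python3 - <<'E'
from t import *
o=robot.get_obs(); print(o["time"],o["tool_pos"],o["width"],o["ee_rot"])
yw=-2.913+2*np.pi; c=np.array([.3975,.140]); goto([*c,.17],yaw=yw)
E
```

```text
15.35 [0.47501331 0.15706802 0.09015291] 0.0936417970495556 [ 3.14059184 -0.86453033 -2.91347069]
row [1.123 0.009 0.086] [ 0.001 -0.55  -0.001]
```

{"method": "servo_tool", "body": {"plan": [[0.2,0,0.01,0,-0.07,0,94],[0.4,0,0.03,0,-0.14,0,94],[0.6,0,0.05,0,-0.21,0,94],[0.8,0,0.07,0,-0.28,0,94],[1,0,0.08,0,-0.35,0,94],[1,0,0.08,0,-0.42,0,94],[1,0,0.08,0,-0.49,0,94],[1,0,0.08,0,-0.55,0,94],[1,0,0.08,0,-0.55,0,94]]}}

```text
time: 16.1
tool_pos: [0.3993, 0.14, 0.1587]
ee_rot: [3.141, -0.006, -2.914]
wrist_force: [-0.7, 0.6, 0.1]
width: 0.0942
finger_force: 0.0
```

{"method": "servo_tool", "body": {"plan": [[0,0,0,0,0,0.08,94],[0,0,0,0,0,0.16,94],[0,0,0,0,0,0.24,94],[0,0,0,0,0,0.32,94],[0,0,0,0,0,0.4,94],[0,0,0,0,0,0.48,94],[0,0,0,0,0,0.56,94],[0,0,0,0,0,0.64,94],[0,0,0,0,0,0.72,94],[0,0,0,0,0,0.8,94],[0,0,0,0,0,0.88,94],[0,0,0,0,0,0.96,94]]}}

```text
time: 17.1
tool_pos: [0.4027, 0.1404, 0.1579]
ee_rot: [-3.129, -0.002, 1.863]
wrist_force: [0.7, -0.6, 0.6]
width: 0.0941
finger_force: 0.0
```

```bash
python3 - <<'E'
from t import *
o=robot.get_obs(); print(o["time"],o["tool_pos"],o["width"],o["ee_rot"])
save("wrist","w6"); print(robot.find_in("fuse_box","wrist"))
az=.2286; u=np.array([np.cos(az),np.sin(az),0]); v=np.array([-u[1],u[0],0]); c=np.array([.3933,.1384,.04])
print((proj("wrist",[c+[0,0,z]+sx*.015*u+sy*.031*v for z in (0,-.04) for sx,sy in((-1,-1),(-1,1),(1,1),(1,-1))])*1.5).round().tolist())
E
```

```text
17.1 [0.40274613 0.14044548 0.1579249 ] 0.09407431691393577 [-3.12941384e+00 -1.71885932e-03  1.86286268e+00]
[{'extent': [245.7, 185.2, 37.0, 68.7], 'conf': 0.65}]
[[342.0, 328.0], [347.0, 235.0], [395.0, 238.0], [388.0, 331.0], [347.0, 308.0], [352.0, 225.0], [394.0, 228.0], [387.0, 311.0]]
```

View pics/w6.png

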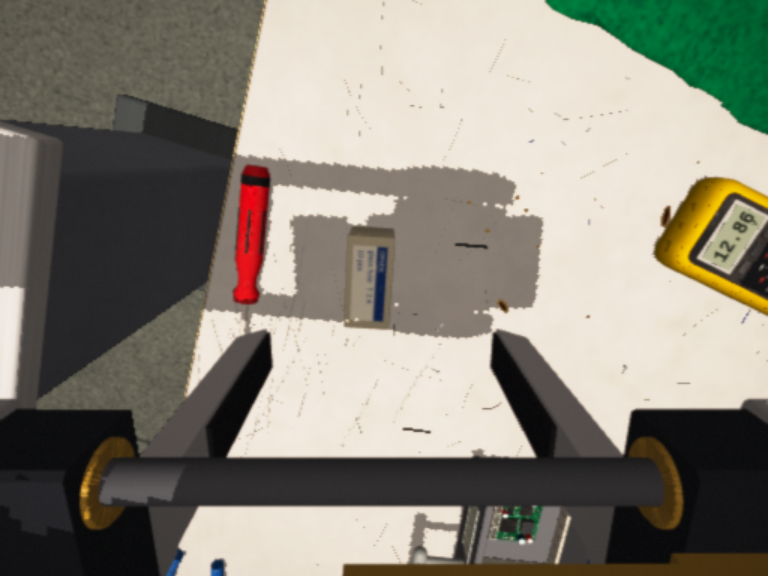

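The box stands upright at (346–394, 230–328), matching the prediction. Next: regrasp it from above across its 30 mm thickness.

```bash
python3 - <<'E'
from t import *
goto([.3933,.1384,.09],yaw=1.7994)
E
```

```text
row [ 0.007 -0.089  0.682] [-0.007 -0.001  0.045]
```

{"method": "servo_tool", "body": {"plan": [[0.01,-0.09,0,0,0,0.04,54],[0.01,-0.09,0.2,0,0,0.04,54],[0.01,-0.09,0.4,0,0,0.04,54],[0.01,-0.09,0.6,0,0,0.04,54],[0.01,-0.09,0.68,0,0,0.04,54],[0.01,-0.09,0.68,0,0,0.04,54],[0.01,-0.09,0.68,0,0,0.04,54]]}}

```text
time: 17.78
tool_pos: [0.3937, 0.1388, 0.0913]
ee_rot: [-3.132, -0.001, 1.808]
wrist_force: [-0.3, -0.9, 0.3]
width: 0.0549
finger_force: 0.0
```

```bash
python3 - <<'E'
from t import *
o=robot.get_obs(); print(o["tool_pos"],o["width"],o["ee_rot"])
goto([.3933,.1384,.037],yaw=1.7994)
E
```

```text
[0.39365742 0.13877986 0.09133519] 0.05486175600038949 [-3.13236639e+00 -9.27397300e-04  1.80776592e+00]
row [-0.003  0.001  0.543] [-0.006 -0.001  0.005]
```

{"method": "servo_tool", "body": {"plan": [[0,0,0.2,-0.006,0,0.005,54],[0,0,0.4,-0.006,0,0.005,54],[0,0,0.54,-0.006,0,0.005,54],[0,0,0.54,-0.006,0,0.005,54],[0,0,0.54,-0.006,0,0.005,20],[0,0,0.54,-0.006,0,0.005,20],[0,0,0.54,-0.006,0,0.005,20],[0,0,0.54,-0.006,0,0.005,20],[0,0,0.54,-0.006,0,0.005,20],[0,0,0.54,-0.006,0,0.005,20]]}}

```text
time: 18.62
tool_pos: [0.3945, 0.139, 0.039]
ee_rot: [3.137, -0.001, 1.799]
wrist_force: [-0.1, -0.1, 4.8]
width: 0.0299
finger_force: 30.0
```

```bash
python3 - <<'E'
from t import *
o=robot.get_obs(); print(o["time"],o["tool_pos"],o["width"],o["finger_force"],o["ee_rot"])
goto([.55,-.08,.17],yaw=.187)
E
```

```text
18.6167 [0.39447696 0.13900149 0.03904588] 0.029926265101096004 30.004019737243652 [ 3.13694308e+00 -8.07581281e-04  1.79859202e+00]
row [-2.484  1.027 -1.307] [ 0.002 -0.003  1.026]
```

{"method": "servo_tool", "body": {"plan": [[0,0,-0.2,0,0,0,20],[0,0,-0.5,0,0,0,20],[0,0,-0.8,0,0,0,20],[0,0,-1,0,0,0,20],[0,0,-1,0,0,0,20]]}}

```text
time: 19.03
tool_pos: [0.3961, 0.1393, 0.1427]
ee_rot: [3.13, -0.001, 1.799]
wrist_force: [0.7, -0.3, -0.4]
width: 0.0295
finger_force: 30.0
```

{"method": "servo_tool", "body": {"plan": [[-0.25,0.1,-0.1,0,0,0,20],[-0.55,0.2,-0.2,0,0,0,20],[-0.85,0.3,-0.3,0,0,0,20],[-1,0.4,-0.3,0,0,0,20],[-1,0.4,-0.3,0,0,0,20]]}}

```text
time: 19.45
tool_pos: [0.4562, 0.0477, 0.1667]
ee_rot: [3.14, 0.0, 1.795]
wrist_force: [-0.2, 0.0, -0.5]
width: 0.0298
finger_force: 30.0
```

{"method": "servo_tool", "body": {"plan": [[-0.2,0.1,0,0,0,0.08,20],[-0.4,0.2,0,0,0,0.16,20],[-0.6,0.3,0,0,0,0.24,20],[-0.8,0.4,0,0,0,0.32,20],[-1,0.4,0,0,0,0.4,20],[-1,0.4,0,0,0,0.48,20],[-1,0.4,0,0,0,0.56,20],[-1,0.4,0,0,0,0.64,20],[-1,0.4,0,0,0,0.72,20],[-1,0.4,0,0,0,0.8,20],[-1,0.4,0,0,0,0.88,20],[-1,0.4,0,0,0,0.96,20]]}}

```text
time: 20.45
tool_pos: [0.515, -0.037, 0.1657]
ee_rot: [-3.139, 0.001, 0.293]
wrist_force: [0.3, 0.1, -0.1]
width: 0.0298
finger_force: 30.0
```

```bash
python3 - <<'E'
from t import *
o=robot.get_obs(); print(o["time"],o["tool_pos"],o["width"],o["finger_force"],o["ee_rot"],o["joint_positions"].round(2))
goto([.5775,-.0912,.14],yaw=.187)
E
```

```text
20.45 [ 0.51500518 -0.03697517  0.16574919] 0.02984699146473905 29.989866614341736 [-3.13877390e+00  8.82889512e-04  2.93140782e-01] [-0.18  0.03  1.54  0.    1.57  1.09]
row [0.442 0.7   0.255] [-0.002  0.001  0.068]
```

{"method": "servo_tool", "body": {"plan": [[0.15,0.25,0,0,0,0.07,20],[0.3,0.5,0.1,0,0,0.07,20],[0.44,0.7,0.25,0,0,0.07,20],[0.44,0.7,0.25,0,0,0.07,20],[0.44,0.7,0.25,0,0,0.07,20],[0.44,0.7,0.25,0,0,0.07,20]]}}

```text
time: 20.95
tool_pos: [0.5779, -0.091, 0.1414]
ee_rot: [-3.139, 0.001, 0.189]
wrist_force: [0.9, -1.2, 0.7]
width: 0.03
finger_force: 30.0
```

```bash
python3 - <<'E'
from t import *
o=robot.get_obs(); print(o["time"],o["tool_pos"],o["ee_rot"]); goto([.5775,-.0912,.1],yaw=.187)
save("wrist","w7")
u=np.array([np.cos(.187),np.sin(.187),0]); v=np.array([-u[1],u[0],0]); s=np.array([.5775,-.0912,0])
f=lambda L:(proj("wrist",[s+a*u+b*v+[0,0,z] for a,b,z in L])*1.5).round().tolist()
print("dividers top",f([(-.036,.0185,.024),(.036,.0185,.024),(-.036,-.0185,.024),(.036,-.0185,.024)]))
print("panel in top",f([(-.036,.05,.059),(-.036,-.05,.059)]),"house",f([(.038,.05,.062),(.038,-.05,.062)]),"handle",f([(-.077,.045,.04),(-.077,-.045,.04)]))
t=o["tool_pos"]; Rt=R.from_euler("xyz",o["ee_rot"])
print("box",(proj("wrist",[t+Rt.apply([a,b,z]) for z in (-.001,.039) for a,b in((-.031,-.015),(-.031,.015),(.031,.015),(.031,-.015))])*1.5).round().tolist())
E
```

```text
20.95 [ 0.57786257 -0.09097721  0.14142824] [-3.13886643e+00  6.73108084e-04  1.89204518e-01]
row [-0.004  0.003  0.414] [-0.002  0.     0.001]
dividers top [[354.0, 337.0], [352.0, 230.0], [409.0, 337.0], [412.0, 230.0]]
panel in top [[297.0, 360.0], [466.0, 360.0]] house [[290.0, 237.0], [475.0, 237.0]] handle [[313.0, 405.0], [450.0, 405.0]]
box [[345.0, 436.0], [418.0, 436.0], [421.0, 292.0], [341.0, 292.0], [351.0, 388.0], [411.0, 388.0], [414.0, 267.0], [349.0, 267.0]]
```

View pics/w7.png

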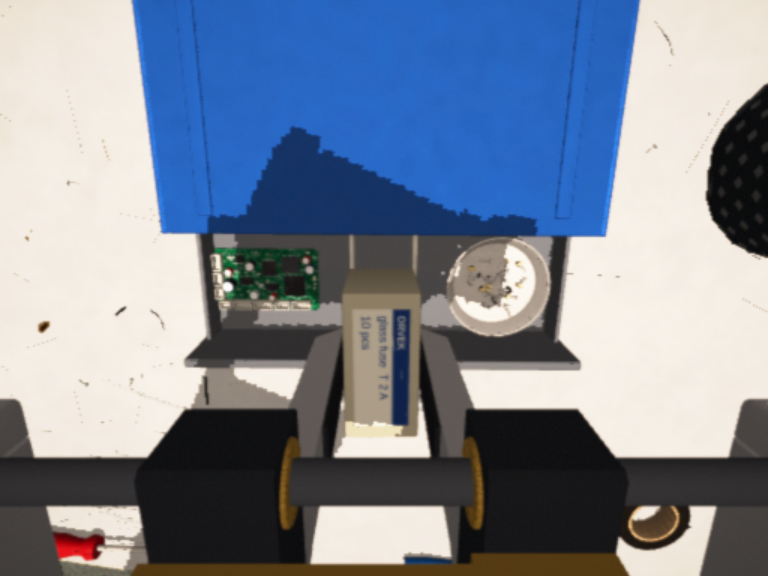

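The held box lines up with the slot: dividers at columns 352 and 414, box at columns 342–421 and rows 269–437 as predicted, housing edge at row 235. Next: lower it in.

{"method": "servo_tool", "body": {"plan": [[0,0,0.2,0,0,0,20],[0,0,0.4,0,0,0,20],[0,0,0.6,0,0,0,20],[0,0,0.6,0,0,0,20],[0,0,0.6,0,0,0,20]]}}

```text
time: 21.42
tool_pos: [0.5779, -0.091, 0.0824]
ee_rot: [-3.14, -0.0, 0.189]
wrist_force: [0.0, -0.1, -0.3]
width: 0.0298
finger_force: 30.0
```

```bash
python3 - <<'E'
from t import *
o=robot.get_obs(); print(o["tool_pos"],o["ee_rot"],o["wrist_force"]); goto([.5775,-.0912,.053],yaw=.187)
E
```

```text
[ 0.5779264  -0.09102579  0.08243109] [-3.13970396e+00 -2.52319239e-04  1.89458728e-01] [ 0.04312089 -0.11993797 -0.3396033 ]
row [-0.005  0.001  0.294] [-0.001 -0.     0.002]
```

{"method": "servo_tool", "body": {"plan": [[0,0,0.08,0,0,0,20],[0,0,0.16,0,0,0,20],[0,0,0.24,0,0,0,20],[0,0,0.3,0,0,0,20],[0,0,0.3,0,0,0,20],[0,0,0.3,0,0,0,20]]}}

```text
time: 21.92
tool_pos: [0.5787, -0.0919, 0.052]
ee_rot: [-3.14, -0.001, 0.189]
wrist_force: [-0.6, 0.1, -0.7]
width: 0.0299
finger_force: 30.0
```

{"method": "servo_tool", "body": {"plan": [[0,0,0.015,0,0,0,20],[0,0,0.03,0,0,0,20],[0,0,0.03,0,0,0,20]]}}

```text
time: 22.17
tool_pos: [0.5792, -0.0921, 0.0497]
ee_rot: [-3.141, -0.002, 0.188]
wrist_force: [-0.7, -0.2, -1.4]
width: 0.03
finger_force: 30.0
```

{"method": "servo_tool", "body": {"plan": [[-0.01,0,0.01,0,0,0,20],[-0.01,0,0.01,0,0,0,20],[-0.01,0,0.01,0,0,0,20]]}}

```text
time: 22.42
tool_pos: [0.5785, -0.0922, 0.0492]
ee_rot: [-3.141, -0.003, 0.189]
wrist_force: [0.5, -0.2, 0.9]
width: 0.0297
finger_force: 30.0
```

{"method": "servo_tool", "body": {"plan": [[0,0,0.01,0,0,0,20],[0,0,0.01,0,0,0,20]]}}

```text
time: 22.58
tool_pos: [0.5787, -0.0922, 0.0491]
ee_rot: [-3.141, -0.003, 0.189]
wrist_force: [-0.3, 0.4, 4.7]
width: 0.0296
finger_force: 30.0
```

{"method": "servo_tool", "body": {"plan": [[0,0,-0.01,0,0,0,20],[0,0,-0.01,0,0,0,46],[0,0,-0.01,0,0,0,46],[0,0,-0.01,0,0,0,46],[0,0,-0.01,0,0,0,46],[0,0,-0.1,0,0,0,46],[0,0,-0.3,0,0,0,46],[0,0,-0.6,0,0,0,46],[0,0,-0.9,0,0,0,46],[0,0,-0.9,0,0,0,46]]}}

```text
time: 23.42
tool_pos: [0.5818, -0.0933, 0.146]
ee_rot: [3.137, -0.014, 0.189]
wrist_force: [0.7, 0.2, 0.3]
width: 0.0458
finger_force: 0.0
```

```bash
python3 - <<'E'
from t import *
o=robot.get_obs(); print(o["time"],o["tool_pos"],o["ee_rot"],o["width"])
save("wrist","w8"); print(robot.find_in("fuse_box","wrist")[:1])
u=np.array([np.cos(.187),np.sin(.187),0]); v=np.array([-u[1],u[0],0]); s=np.array([.5775,-.0912,0])
print((proj("wrist",[s+a*u+b*v+[0,0,.05] for a,b in((-.031,.015),(-.031,-.015),(.031,-.015),(.031,.015))])*1.5).round().tolist())
E
```

```text
23.4167 [ 0.58181715 -0.0932544   0.14600281] [ 3.13662254 -0.01436073  0.18860647] 0.045801247344839195
[{'extent': [249.1, 198.0, 35.2, 71.2], 'conf': 0.88}]
[[353.0, 349.0], [403.0, 350.0], [405.0, 248.0], [352.0, 248.0]]
```

View pics/w8.png

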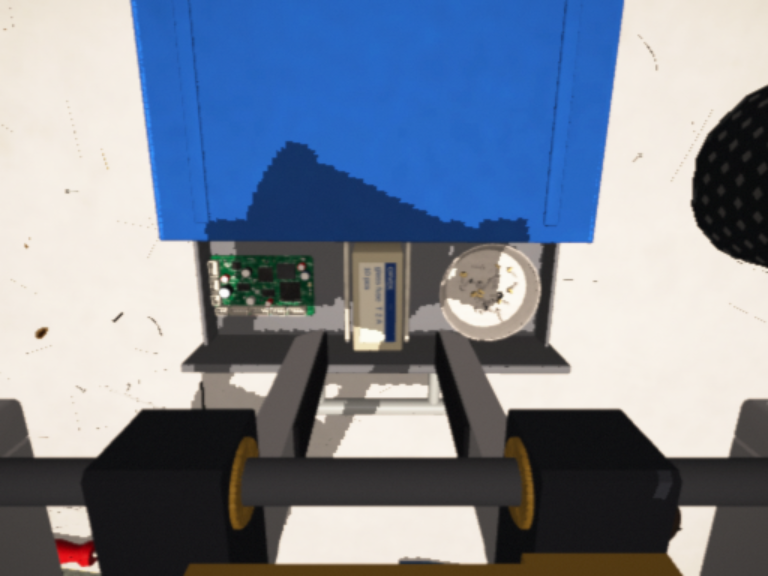

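The box stands upright in the slot between the dividers at columns 345 and 408, with its top at (352–404, 247–350), as predicted. Next: bring the closed fingers in front of the handle.

{"method": "servo_tool", "body": {"plan": [[-0.3,0,0,0,0,0,0],[-0.6,0,0,0,0,0,0],[-0.9,0,0,0,0,0,0],[-1,0,0,0,0,0,0],[-1,0,0,0,0,0,0]]}}

```text
time: 23.93
tool_pos: [0.4775, -0.111, 0.1362]
ee_rot: [-3.139, 0.0, 0.187]
wrist_force: [1.4, 1.3, 0.3]
width: 0.0162
finger_force: 0.0
```

{"method": "servo_tool", "body": {"plan": [[-0.2,0,0,0,0,0,0],[-0.2,0,0,0,0,0,0],[-0.2,0,0.25,0,0,0,0],[-0.2,0,0.5,0,0,0,0],[-0.2,0,0.5,0,0,0,0],[-0.2,0,0.5,0,0,0,0]]}}

```text
time: 24.43
tool_pos: [0.46, -0.1141, 0.0859]
ee_rot: [-3.138, 0.001, 0.189]
wrist_force: [0.5, 0.2, 0.2]
width: 0.0004
finger_force: 0.0
```

```bash
python3 - <<'E'
from t import *
o=robot.get_obs(); print(o["time"],o["tool_pos"],o["ee_rot"],o["width"])
goto([.435*.9826+.197*.186, .435*.186-.197*.9826,.034],yaw=.187)
E
```

```text
24.4333 [ 0.46004217 -0.11407165  0.08590377] [-3.13835143e+00  1.10123495e-03  1.88916329e-01] 0.00039894823379138544
row [ 0.043 -0.005  0.519] [-0.002  0.001  0.001]
```

{"method": "servo_tool", "body": {"plan": [[0,0,0.2,0,0,0,0],[0,0,0.4,0,0,0,0],[0,0,0.52,0,0,0,0],[0,0,0.52,0,0,0,0],[0.1,0,0.52,0,0,0,0],[0.2,0,0.52,0,0,0,0],[0.27,0,0.52,0,0,0,0],[0.32,0,0.52,0,0,0,0],[0.36,0,0.52,0,0,0,0],[0.4,0,0.52,0,0,0,0],[0.4,0,0.52,0,0,0,0]]}}

```text
time: 25.35
tool_pos: [0.5007, -0.107, 0.0358]
ee_rot: [-3.141, -0.003, 0.189]
wrist_force: [-0.4, 0.2, 0.6]
width: 0.0006
finger_force: 0.0
```

{"method": "servo_tool", "body": {"plan": [[0.04,0,0,0,0,0,0],[0.08,0,0,0,0,0,0],[0.12,0,0,0,0,0,0],[0.16,0,0,0,0,0,0],[0.2,0,0,0,0,0,0],[0.24,0,0,0,0,0,0],[0.28,0,0,0,0,0,0],[0.32,0,0,0,0,0,0],[0.36,0,0,0,0,0,0],[0.4,0,0,0,0,0,0],[0.4,0,0,0,0,0,0]]}}

```text
time: 26.27
tool_pos: [0.54, -0.0994, 0.0356]
ee_rot: [-3.141, -0.003, 0.189]
wrist_force: [-0.3, 0.0, -0.6]
width: 0.0005
finger_force: 0.0
```

{"method": "servo_tool", "body": {"plan": [[0.03,0,0,0,0,0,0],[0.06,0,0,0,0,0,0],[0.09,0,0,0,0,0,0],[0.12,0,0,0,0,0,0],[0.15,0,0,0,0,0,0],[0.18,0,0,0,0,0,0],[0.2,0,0,0,0,0,0],[0.2,0,0,0,0,0,0]]}}

```text
time: 26.93
tool_pos: [0.5592, -0.0958, 0.0356]
ee_rot: [-3.141, -0.003, 0.189]
wrist_force: [0.0, 0.6, -0.4]
width: 0.0006
finger_force: 0.0
```

{"method": "servo_tool", "body": {"plan": [[0.02,0,0,0,0,0,0],[0.03,0,0,0,0,0,0],[0.03,0,0,0,0,0,0]]}}

```text
time: 27.18
tool_pos: [0.5602, -0.0956, 0.0356]
ee_rot: [-3.14, 0.001, 0.189]
wrist_force: [-5.2, -0.9, 3.3]
width: 0.0001
finger_force: 2.5
```

{"method": "servo_tool", "body": {"plan": [[0.02,0,0,0,0,0,0],[0.03,0,0,0,0,0,0],[0.03,0,0,0,0,0,0]]}}

```text
time: 27.43
tool_pos: [0.5604, -0.0955, 0.0356]
ee_rot: [-3.14, 0.008, 0.189]
wrist_force: [-11.5, -2.5, 8.2]
width: 0.0006
finger_force: 6.2
```

{"method": "servo_tool", "body": {"plan": [[-0.03,0,0,0,0,0,0],[-0.2,0,0,0,0,0,0],[-0.4,0,0,0,0,0,0],[-0.4,0,-0.3,0,0,0,0],[-0.4,0,-0.6,0,0,0,0],[-0.4,0,-0.9,0,0,0,0],[-0.4,0,-0.9,0,0,0,0]]}}

```text
time: 28.02
tool_pos: [0.5294, -0.1034, 0.1332]
ee_rot: [3.136, -0.016, 0.189]
wrist_force: [1.5, 0.1, 2.1]
width: 0.0006
finger_force: 0.0
```

```bash
python3 - <<'E'
from t import *
o=robot.get_obs(); print(o["time"],o["tool_pos"],o["wrist_force"])
save("wrist","w9")
u=np.array([np.cos(.187),np.sin(.187),0]); v=np.array([-u[1],u[0],0])
for d in (0,.004,.01):
  print(d,"handle",(proj("wrist",[(.5475-d)*u-.197*v+b*v+[0,0,.04] for b in(.045,-.045)])*1.5).round().tolist(),"panel outer/inner top",(proj("wrist",[(.5825+k-d)*u-.19*v+[0,0,.059] for k in(0,.006)])*1.5).round().tolist(),"house",(proj("wrist",[.5885*u-.19*v+[0,0,.062]])*1.5).round().tolist())
E
```

```text
28.0167 [ 0.52938181 -0.10338251  0.1332072 ] [1.46526632 0.12775758 2.07474933]
0 handle [[296.0, 217.0], [457.0, 217.0]] panel outer/inner top [[362.0, 151.0], [362.0, 138.0]] house [[362.0, 138.0]]
0.004 handle [[296.0, 224.0], [457.0, 224.0]] panel outer/inner top [[362.0, 159.0], [362.0, 146.0]] house [[362.0, 138.0]]
0.01 handle [[297.0, 235.0], [457.0, 235.0]] panel outer/inner top [[362.0, 171.0], [362.0, 159.0]] house [[362.0, 138.0]]
```

View pics/w9.png

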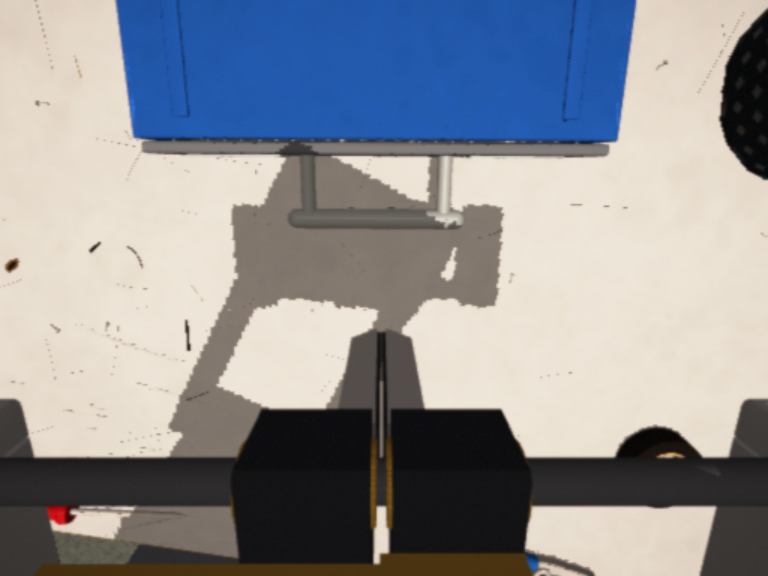

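The drawer is shut: the handle is at row 217 and the panel at rows 142–155, flush against the housing. The gripper is clear of everything, so I'll settle briefly and hand in.

{"method": "servo_tool", "body": {"plan": [[0,0,0,0,0,0,0],[0,0,0,0,0,0,0],[0,0,0,0,0,0,0],[0,0,0,0,0,0,0]]}}

```text
time: 28.4
tool_pos: [0.5241, -0.102, 0.1237]
ee_rot: [-3.139, 0.001, 0.189]
wrist_force: [0.5, 0.6, 0.9]
width: 0.0004
finger_force: 0.0
```

```bash
python3 -c "
from bench import robot
print(robot.close_job())"
```

```text
the job is handed in; nothing more can be done
None
```

I pulled the drawer to its stop, stood the fuse box in the middle slot, let go and pushed the drawer shut, then handed the job in at about 28 s; the tape and multimeter were not touched, and no verdict was returned.

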